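# Index the sample carousel and set the probe arm on the sample

### The job

On the black surface tester, with its probe arm still up, turn the sample carousel by its blue grip until the black keyway on the disc points straight into the slot of the fixed aluminium block. Then lower the stiff arm by its orange knob until the spring probe rests on the copper sample and the green band of its tail shows above the steel barrel but no red, and let go so that it stays there. Never ram the probe to the end of its spring, and leave the other things on the bench where they are.

Things in the scene. Friction and masses are not known exactly. Their poses are not given: they have to be found in the camera images.
- unit: Black portable surface tester, a case 280 (x) x 340 (y) x 80 mm high, fixed to the bench. Origin under its centre, on the bench; at yaw 0 its x points away from the robot, its y to the robot's left. On its flat top: carousel, probe arm, and beside the carousel's rim a fixed aluminium index block (34 mm high) with a 12 mm wide slot.
- hub_axis (a point): Carousel axis at the case top, (0, -60, 80) mm in the unit's frame. Level aluminium disc, diameter 192 mm, upper face 14 to 26 mm above this point (differs from time to time). On its centre an upright blue grip plate 44 long, 12 thick, 44 mm high; a copper sample 22 x 22 mm, 12 mm high, sits on it 83 mm off the axis.
- hub (a joint): Turn of the carousel, rad, counter-clockwise from above positive, limits -0.6 and 3.0; starts between 1.2 and 2.6, stays where left (friction 0.08 N m). The blue plate's length and the black keyway (34 x 10 mm, at the rim) lie along the unit's x axis turned by this value. At 0 the keyway points to the unit's +x, into the block's slot, and the sample is under the lowered probe.
- hinge (a point): Middle of the probe arm's level hinge axis, at (-75, 110, 165) mm in the unit's frame; the axis is the unit's x. The arm is a bar 12 mm wide and 14 mm high that runs from here to the unit's -y when level.
- probe_arm (a joint): Angle of the arm above level, rad: 0 level, positive raised, limits -0.2 and 1.25; starts between 0.8 and 1.05. A stiff friction hinge (about 0.9 N m) holds it where it is left; moving it at the knob takes some 4 to 9 N. The probe meets the sample somewhere between angles -0.04 and 0.07, as the carousel's height has it.
- knob_centre (a point): Centre of the orange knob on the arm's end, a disc of diameter 28 mm, 20 mm thick, its flat faces looking to the unit's +x and -x (pinch these). It stands on the arm: 165 mm from the hinge along the arm and 30 mm above the arm's centre line, square to it.
- probe (a joint): How far the spring probe is pushed in, m: 0 free, 0.012 at its end stop; 0.6 N per mm. It sits in a steel barrel (diameter 18 mm) 135 mm from the hinge along the arm; its ball tip (radius 5 mm) reaches 55 mm below the arm's centre line when free. Its tail rises out of the barrel's top as it is pushed in: only white below 3 mm, green shows from 3 mm, red from 7 mm.
- spare_disc: Bystander: brass disc, diameter 32 mm, 10 mm high, lying on the tester's top by the hinge. Origin under its centre.
- jar_amber: Bystander: amber jar, diameter 48 mm, 75 mm high. Origin under its centre.
- jar_clear: Bystander: clear jar with a blue cap, diameter 48 mm, 75 mm high. Origin under its centre.
- tape_roll: Bystander: roll of brown tape, diameter 90 mm, 24 mm high, lying flat. Origin under its centre.
- wrench: Bystander: steel wrench, 150 mm long, lying on the bench. Origin under its middle.
- coupon_tray: Bystander: grey divided tray, 160 x 110 x 30 mm. Origin under its centre.

How it is judged:
On the way, in this order (a step that is already met when the one before it is completed fails the run):
1. the keyway is in line with the slot while the arm is still up (value of joint hub between -0.07 and 0.07 rad and value of joint probe_arm above 0.4 rad), for 0.2 s.
2. the probe rests on the sample with green showing and no red (value of joint hub between -0.07 and 0.07 rad and value of joint probe between 0.003 and 0.007 m), for 0.2 s.
At the end, for the whole second after the job is handed in: The keyway is in line with the slot (carousel joint within 0.07 rad of 0), the probe is pushed in between 3 and 7 mm by the sample (green shows, no red), arm and carousel are at rest and let go (all of step 2 and velocity of joint hub between -0.03 and 0.03 rad/s and velocity of joint probe_arm between -0.03 and 0.03 rad/s); the robot touches nothing.
It fails at once if the probe is rammed (pushed in beyond 10 mm) (value of joint probe above 0.01 m).
It fails at once if another thing on the bench or on the tester is shifted by more than 25 mm (distance of any of spare_disc, jar_amber, jar_clear, tape_roll, wrench, coupon_tray from where it was at the start of the episode above 0.025 m).
It also fails if it takes over 61 s, if anything falls off the work surface, if the arm or the gripper's body presses on something with over 40 N, if the wrist force passes 120 N, or if a joint passes its speed limit or range.

### The arm

A 7-joint arm with a two-finger parallel gripper is mounted at the origin on the work surface. World frame = base frame: x ahead of the robot, y to its left, z up, the work surface at z = 0. Lengths are in m, angles in rad, forces in N, time in s.
With the tool pointing down it reaches from about 0.425 to 0.875 m from the base axis. Payload 4.7 kg.
Tool frame: the origin (TCP) lies at the very end of the fingers, on their centre line; the grasp point (between the pads) lies behind it (ctrl.tcp_to_grasp is the y of the grasp point in the tool frame, in m); y points along the fingers, x is the direction in which the jaws open and shut, and the axes are right-handed (so a half turn about y gives the same grasp; the last joint's range is limited). The gripper opens to 87 mm and grips with 3 to 60 N. Pads are 19 mm wide; open, the fingers measure 117 mm over their backs; the gripper's body (75 mm by 190 mm) begins 51 mm behind the grasp point.
Start: joints at [-1.281, 0.321, -0.07, 1.45, 0.023, 1.371, -0.057], TCP at [0.177, 0.625, 0.223] pointing down, gripper open.
Joint ranges: [-2.86, 2.86], [-0.3, 2.09], [-1.38, 1.24], [0.06, 2.45], [-1.56, 4.7], [0.09, 2.05], [-2.69, 2.69]. Speed limits (rad/s): [2.57, 2.57, 3.14, 3.14, 3.14, 3.14, 3.14].

### API

Orientations are given as a rotation vector (axis times angle).
In Python, from bench import ctrl, get_image, workorder gives the robot as it stands.
- The arm moves only by the tool drive_tool, never from a script. Its argument "increments" is text: rows parted by semicolons, each of 5 numbers parted by spaces: the shift along the tool's x, y, z in mm, then the turn about the tool's y in degrees, then the closure in counts, from 0 (fully open) to 255 (shut). In form: tx ty tz yaw fingers; .... A call has 1 to 20 rows; each row shifts and turns the commanded pose from where the row before left it, along the tool's axes as they then stand; what a row does not reach is not made up. A row lasts 1/8 s, in which the tool goes at most 62.5 mm and 10.7 degrees, less where a joint would pass 70% of its speed; a pose out of reach is approached as far as the arm can. A call is refused whole if a number of a shift passes 62.5 or a number of a turn 10.7, either way. A call with a gripper value outside its range is refused whole. The fingers move at their own pace and stop on an object; "squeeze" is the grip in N (left out, the last holds). Time passes only in rows, so rows that do not move let the fingers close. It gives the time, the measured TCP pose, the force and the opening at its end, in the units of the state.
- ctrl.get_state(): the state, without advancing time (a new reading comes with each control period).
- get_image(name): name is "scene" or "top" or "wrist"; returns a dict with "img" (420x560x3 uint8, red, green, blue), "mtx" (3x3 intrinsics, pixels), "camera_from_world" (4x4, takes a point from world to camera coordinates). Camera axes: x right, y up, looking along -z (the intrinsics and any distortion apply to the point x, -y, -z); pixel columns grow to the right and rows downward; lengths in m; the calibration is good to about 2 mm. A picture is of the moment at which its call begins. There is no depth.
- workorder.close_job(): hands the job in, once; it reports no verdict.
The state is a dict: "time": time; "joint_positions": joint angles; "qd": joint speeds; "joint_torque": joint torques, N m; "position": TCP position; "tool_rot": TCP orientation; "ft_force": force on the tool from outside, world axes, zero at the start; "torque": the same for the moment, N m; "grip_width": opening from 0.0 (shut) to 1.0 (fully open).
Only numpy, scipy, OpenCV 4.12 (cv2) and the standard library are available. Lean on these libraries where they do the work, as an engineer would, in place of code of your own. Each camera call takes 0.05 s, during which the arm holds its last target.

## Working session

There is one attempt and no reset: what is moved stays moved. The work goes in short steps, Python scripts to look and compute and a tool call to move; the robot and the scene stay as the last step left them, time stands still between calls to the robot, and variables do not carry over. Pictures are saved under pics/ and viewed, and the job is handed in when it is done.

Besides the shell and the picture viewer there is one more tool, called after ">>>" as name(argument=value, ...) on one line, values as JSON. drive_tool: Moves the arm, as the interface text tells. Its arguments: {"type":"object","properties":{"increments":{"type":"string"},"squeeze":{"type":"number"}},"required":["increments"]}

```bash
ls; mkdir -p pics; python3 - <<'E'
from bench import ctrl,get_image,workorder
import cv2,json
for n in("scene","top","wrist"):
    d=get_image(n); cv2.imwrite(f"pics/{n}0.png",d["img"][:,:,::-1]); print(n,d["mtx"].tolist(),d["camera_from_world"].round(4).tolist(),[k for k in d])
print(ctrl.get_state(),ctrl.tcp_to_grasp)
E
```

```text
pics
scene [[439.18681142135455, 0.0, 276.37131965454194], [0.0, 439.18681142135455, 205.83553847634377], [0.0, 0.0, 1.0]] [[-0.6281, 0.778, -0.0112, 0.3503], [-0.489, -0.3835, 0.7835, 0.1634], [0.6053, 0.4976, 0.6213, -1.472], [0.0, 0.0, 0.0, 1.0]] ['img', 'mtx', 'camera_from_world']
top [[484.64281348712706, 0.0, 282.7777005332563], [0.0, 484.64281348712706, 211.12657147090297], [0.0, 0.0, 1.0]] [[0.0138, -0.9999, -0.0008, 0.0138], [0.9947, 0.0137, 0.1018, -0.573], [-0.1018, -0.0022, 0.9948, -1.4728], [0.0, 0.0, 0.0, 1.0]] ['img', 'mtx', 'camera_from_world']
wrist [[297.07351907396685, 0.0, 279.73970808254904], [0.0, 297.07351907396685, 210.24574592840452], [0.0, 0.0, 1.0]] [[0.2716, 0.9624, -0.0015, -0.648], [-0.9287, 0.2616, -0.263, 0.0319], [-0.2527, 0.0729, 0.9648, -0.3898], [0.0, 0.0, 0.0, 1.0]] ['img', 'mtx', 'camera_from_world']
{'time': 0.15, 'joint_positions': array([-1.28090764,  0.32162466, -0.07007994,  1.45138107,  0.02266706,
        1.37083524, -0.05690624]), 'qd': array([ 4.38199062e-05, -1.56441698e-03, -4.25226612e-04, -5.24417267e-03,
        1.93414667e-03, -9.81018261e-04,  4.92480404e-04]), 'joint_torque': array([-1.52999487e-04, -4.91794467e+01, -4.04740786e-01, -3.12875783e+01,
       -6.39312691e-02,  4.04552976e-02,  1.29528548e-04]), 'position': array([0.17695495, 0.62500934, 0.22173787]), 'tool_rot': array([-1.32815013, -1.00295357,  1.00472965]), 'ft_force': array([-0.07558378, -0.60345173,  0.4193698 ]), 'torque': array([-0.02044877,  0.02124015, -0.08676139]), 'grip_width': 1.0013981165768215} -0.0187
```

View pics/scene0.png

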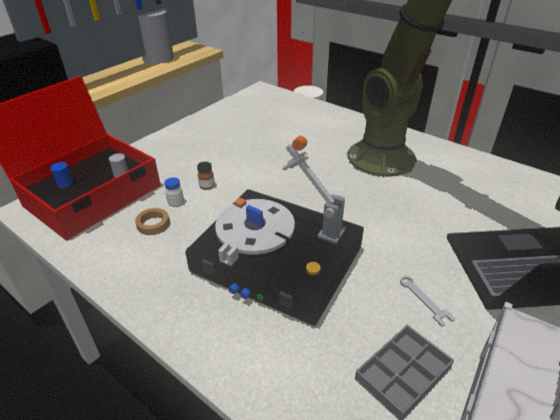

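View pics/top0.png

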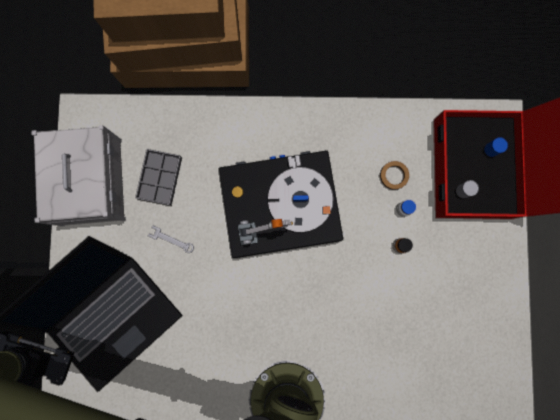

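View pics/wrist0.png

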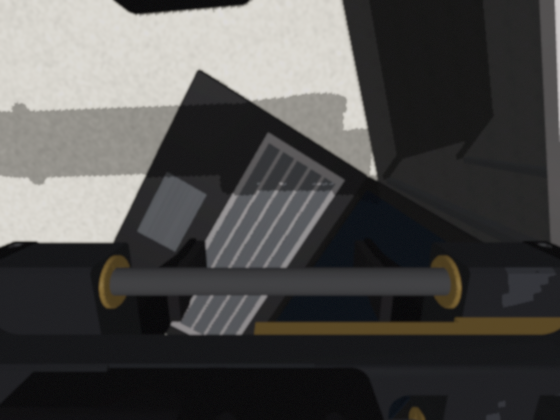

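```bash
python3 - <<'E'
import cv2
a=cv2.imread("pics/top0.png")[140:265,205:355]; cv2.imwrite("pics/top0z.png",cv2.resize(a,None,fx=4.8,fy=4.8,interpolation=cv2.INTER_CUBIC))
a=cv2.imread("pics/scene0.png")[125:325,175:375]; cv2.imwrite("pics/scene0z.png",cv2.resize(a,None,fx=3,fy=3,interpolation=cv2.INTER_CUBIC))
E
```

```text
(no output)
```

View pics/top0z.png

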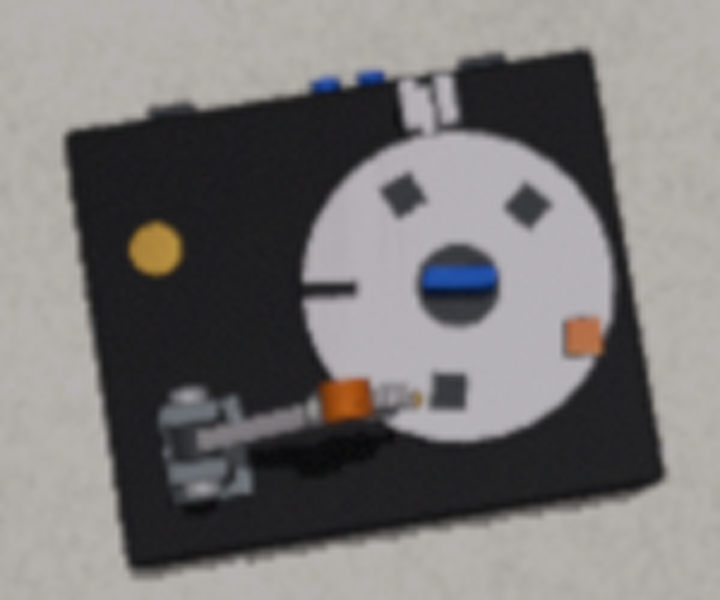

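View pics/scene0z.png

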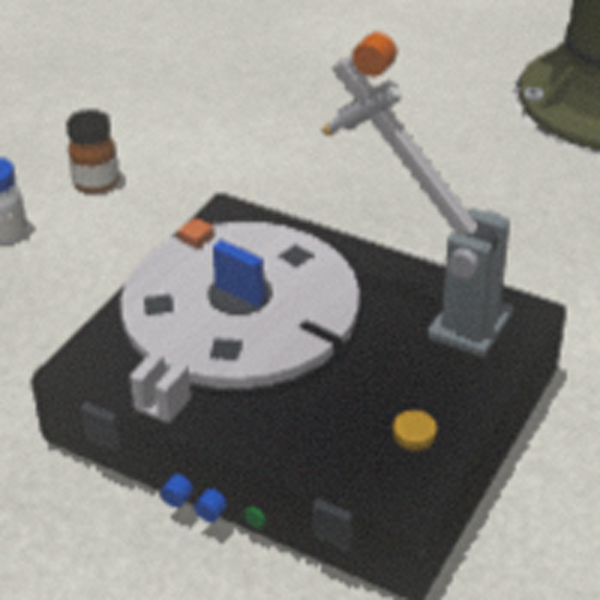

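```bash
cat > fit.py <<'E'
import numpy as np
from scipy.optimize import least_squares
from bench import get_image
T=get_image("top");S=get_image("scene")
def proj(c,p):
    q=c["camera_from_world"]@np.append(p,1); q=np.array([q[0],-q[1],-q[2]]); q=c["mtx"]@(q/q[2]); return q[:2]
def tz(X,Y): return (205+(X+.5)/4.8-.5,140+(Y+.5)/4.8-.5)
def sz(X,Y): return (175+(X+.5)/3-.5,125+(Y+.5)/3-.5)
def pt(P,name):
    x,y,yaw,h,hub,arm=P
    def hubp(r,a,z): return np.array([r*np.cos(hub+a),-.06+r*np.sin(hub+a),.08+h+z])
    def armp(d,n,dx=0): return np.array([-.075+dx,.11-d*np.cos(arm)+n*np.sin(arm),.165+d*np.sin(arm)+n*np.cos(arm)])
    if isinstance(name,tuple): l=np.array(name)
    else: l={'disc':lambda:hubp(0,0,0),'plate':lambda:hubp(0,0,.044),'key':lambda:hubp(.079,0,0),'cop':lambda:hubp(.083,np.arctan2(.035,-.075),.012),
     'knob':lambda:armp(.165,.03),'tip':lambda:armp(.135,-.05)}[name]()
    c,s=np.cos(yaw),np.sin(yaw)
    return np.array([x+c*l[0]-s*l[1],y+s*l[0]+c*l[1],l[2]])
obs=[(T,(.14,.17,.08),tz(68,135)),(T,(.14,-.17,.08),tz(588,53)),(T,(-.14,-.17,.08),tz(657,470)),(T,(-.14,.17,.08),tz(132,560)),
(T,'disc',tz(458,285)),(T,'plate',tz(458,274)),(T,'key',tz(330,289)),(T,'cop',tz(582,334)),(T,'knob',tz(345,398)),(T,'tip',tz(413,399)),
(S,(.14,-.17,.08),sz(35,380)),(S,(-.14,-.17,.08),sz(220,197)),(S,(-.14,.17,.08),sz(565,310)),
(S,'disc',sz(240,303)),(S,'plate',sz(240,257)),(S,'cop',sz(197,230)),(S,'key',sz(322,334)),(S,'knob',sz(374,54)),(S,'tip',sz(327,129))]
if __name__=="__main__":
    f=lambda P:np.concatenate([proj(c,pt(P,n))-np.array(o) for c,n,o in obs])
    r=least_squares(f,[.6,0,.1,.02,1.6,.9],loss='soft_l1',bounds=([.3,-.5,-.8,.005,1.2,.7],[1,.5,.8,.035,2.7,1.2]))
    print(r.x)
    for (c,n,o),e in zip(obs,f(r.x).reshape(-1,2)): print(n,e.round(1),pt(r.x,n).round(4))
E
python3 fit.py
```

```text
[0.59277143 0.03128987 0.17810261 0.01795059 1.44605752 0.81075089]
(0.14, 0.17, 0.08) [-2.2 -1.3] [0.7004 0.2234 0.08  ]
(0.14, -0.17, 0.08) [ 0.3 -2.3] [ 0.7607 -0.1112  0.08  ]
(-0.14, -0.17, 0.08) [2.2 2. ] [ 0.4851 -0.1608  0.08  ]
(-0.14, 0.17, 0.08) [-1.3  2. ] [0.4249 0.1738 0.08  ]
disc [-0.5 -0.3] [ 0.6034 -0.0278  0.098 ]
plate [0.1 0.1] [ 0.6034 -0.0278  0.142 ]
key [-0.4 -0.1] [0.5992 0.0511 0.098 ]
cop [-0.  -0.2] [ 0.5724 -0.1047  0.11  ]
knob [ 0.3 -0.1] [0.5158 0.0358 0.3053]
tip [ 0.2 -0.4] [ 0.5224 -0.0009  0.2284]
(0.14, -0.17, 0.08) [-2.8 -0.9] [ 0.7607 -0.1112  0.08  ]
(-0.14, -0.17, 0.08) [-0.8 -2.8] [ 0.4851 -0.1608  0.08  ]
(-0.14, 0.17, 0.08) [ 2.  -2.5] [0.4249 0.1738 0.08  ]
disc [ 0.4 -1.5] [ 0.6034 -0.0278  0.098 ]
plate [-0.4 -0.3] [ 0.6034 -0.0278  0.142 ]
cop [-0.4  0.6] [ 0.5724 -0.1047  0.11  ]
key [-0.2  1. ] [0.5992 0.0511 0.098 ]
knob [0.4 0.2] [0.5158 0.0358 0.3053]
tip [0.9 0.4] [ 0.5224 -0.0009  0.2284]
```

```bash
cat > h.py <<'E'
import numpy as np
from scipy.spatial.transform import Rotation as R
from bench import ctrl,get_image
P=[0.59277,0.03129,0.1781,0.018,1.446,0.8107]
def u2w(l):
    c,s=np.cos(P[2]),np.sin(P[2]); return np.array([P[0]+c*l[0]-s*l[1],P[1]+s*l[0]+c*l[1],l[2]])
def knob(a): return u2w([-.075,.11-.165*np.cos(a)+.03*np.sin(a),.165+.165*np.sin(a)+.03*np.cos(a)])
def show():
    s=ctrl.get_state(); M=R.from_rotvec(s['tool_rot']).as_matrix()
    print('t',round(s['time'],2),'pos',s['position'].round(4),'phi',round(np.degrees(np.arctan2(M[1,0],M[0,0])),2),'ydir',M[:,1].round(3),'F',s['ft_force'].round(1),'w',round(s['grip_width'],3),'q7',s['joint_positions'][6].round(2))
    return s,M
def to(g,s,M,grasp=True):  # tool-frame mm move so grasp point gets to g
    tcp=s['position']; p=tcp+M@np.array([0,ctrl.tcp_to_grasp if grasp else 0,0])
    return (M.T@(np.array(g)-p)*1000).round(1)
E
python3 - <<'E'
from h import *
s,M=show(); print(knob(.8107),knob(1.2),to(knob(.8107),s,M)); print(M.round(3))
w=get_image("wrist");C=np.linalg.inv(w['camera_from_world']);print(M.T@(C[:3,3]-s['position']),(M.T@C[:3,:3]).round(3))
E
```

```text
t 0.25 pos [0.1769 0.6252 0.2221] phi 74.2 ydir [-0.    -0.001 -1.   ] F [-0.3 -0.4  0.2] w 0.999 q7 -0.06
[0.51575692 0.03577687 0.30525673] [0.50510737 0.09493863 0.32965718] [-475.   -64.1 -486.5]
[[ 0.272 -0.    -0.962]
 [ 0.962 -0.001  0.272]
 [-0.001 -1.    -0.   ]]
[-0.00123413 -0.16185899  0.07218801] [[ 1.    -0.001 -0.   ]
 [-0.     0.263 -0.965]
 [ 0.001  0.965  0.263]]
```

```bash
python3 - <<'E'
from h import *
from scipy.optimize import least_squares
s,M=show(); k=knob(.8107); dphi=74.2-10.2; n=14
def end(a):
    p=s['position'][:2].copy();ph=np.radians(74.2)
    for i in range(n):
        p=p+a[0]*np.array([np.cos(ph),np.sin(ph)])+a[1]*np.array([-np.sin(ph),np.cos(ph)]); ph-=np.radians(dphi/n)
    return p
r=least_squares(lambda a:end(a)-k[:2],[0,-.04]); print(r.x*1000,dphi/n)
E
```

```text
t 0.3 pos [0.177  0.6253 0.2222] phi 74.2 ydir [-0.    -0.001 -1.   ] F [ 0.3 -0.9  0.1] w 0.999 q7 -0.06
[-12.89838909 -49.5195542 ] 4.571428571428571
```

>>> drive_tool(increments="0 -45 0 0 0;0 -45 0 0 0;0 -45 0 0 0;0 -45 0 0 0;-12.9 0 -49.5 4.57 0;-12.9 0 -49.5 4.57 0;-12.9 0 -49.5 4.57 0;-12.9 0 -49.5 4.57 0;-12.9 0 -49.5 4.57 0;-12.9 0 -49.5 4.57 0;-12.9 0 -49.5 4.57 0;-12.9 0 -49.5 4.57 0;-12.9 0 -49.5 4.57 0;-12.9 0 -49.5 4.57 0;-12.9 0 -49.5 4.57 0;-12.9 0 -49.5 4.57 0;-12.9 0 -49.5 4.57 0;-12.9 0 -49.5 4.57 0")

```text
time: 2.55
position: [0.5157, 0.0344, 0.4026]
tool_rot: [-1.566, -0.138, 0.138]
ft_force: [0.8, 0.0, -0.2]
grip_width: 1.0
```

```bash
python3 - <<'E'
from h import *
import cv2
for n in("scene","top","wrist"):
    d=get_image(n); cv2.imwrite(f"pics/{n}1.png",d["img"][:,:,::-1])
s,M=show(); print(to(knob(.8107),s,M))
a=[cv2.imread(f"pics/{n}1.png") for n in("scene","top")]
a[0]=cv2.resize(a[0][60:340,120:400],(400,400));a[1]=cv2.resize(a[1][120:280,200:360],(400,400));cv2.imwrite("pics/c1.png",np.hstack(a))
E
```

```text
t 2.7 pos [0.5157 0.0323 0.4033] phi 9.84 ydir [ 0.001  0.    -1.   ] F [-0.2  0.8  0.4] w 1.003 q7 0.06
[  0.5 116.7   3.4]
```

View pics/c1.png

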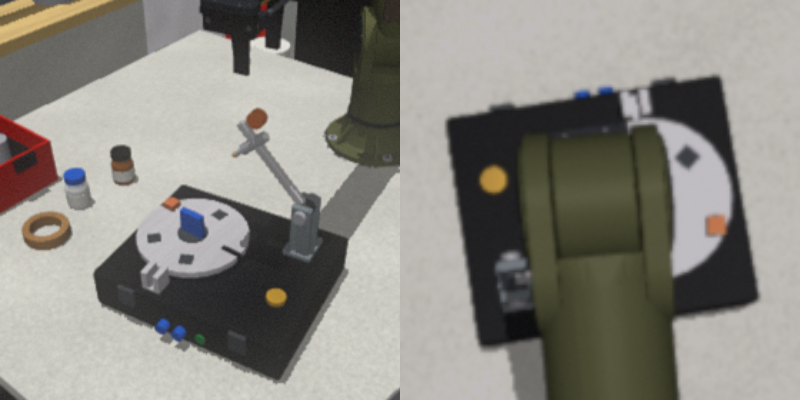

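View pics/wrist1.png

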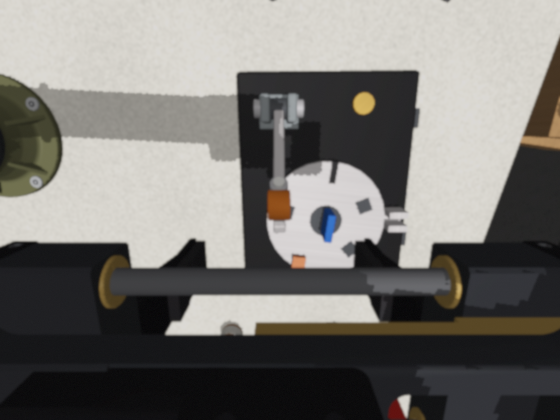

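>>> drive_tool(increments="0 29 1.5 0 0;0 29 1 0 0;0 29 1 0 0;0 28 0 0 0;0 0 0 0 0;0 0 0 0 0")

```text
time: 3.45
position: [0.5156, 0.0404, 0.2887]
tool_rot: [-1.566, -0.142, 0.14]
ft_force: [0.5, -0.2, -0.5]
grip_width: 0.999
```

```bash
python3 - <<'E'
from h import *
import cv2
for n in("scene","wrist"):
    d=get_image(n); cv2.imwrite(f"pics/{n}2.png",d["img"][:,:,::-1])
s,M=show(); print(to(knob(.8107),s,M))
a=[cv2.imread(f"pics/{n}2.png") for n in("scene","wrist")]
a[0]=cv2.resize(a[0][60:260,200:400],(400,400));a[1]=cv2.resize(a[1][100:340,160:400],(400,400));cv2.imwrite("pics/c2.png",np.hstack(a))
E
```

```text
t 3.55 pos [0.5159 0.0401 0.2891] phi 10.25 ydir [ 0.002  0.001 -1.   ] F [-0.4  0.2 -0.2] w 0.999 q7 0.05
[-0.8  2.5 -4.2]
```

View pics/c2.png

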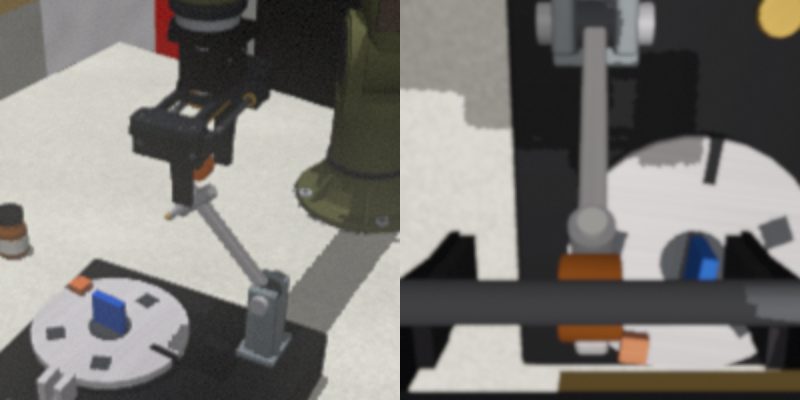

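>>> drive_tool(increments="-1 1 -4 0 0;0 0 0 0 100;0 0 0 0 255;0 0 0 0 255;0 0 0 0 255;0 0 0 0 255", squeeze=25)

```text
time: 4.3
position: [0.5148, 0.0355, 0.2865]
tool_rot: [-1.566, -0.14, 0.14]
ft_force: [0.3, 0.5, -1.5]
grip_width: 0.517
```

```bash
python3 - <<'E'
from h import *
s,M=show(); print(to(knob(.8107),s,M))
for a in np.arange(.81,1.23,.05): print(round(a,2),((knob(a)-knob(.81))[[0,1,2]]*1000).round(1),(M.T@(knob(a)-knob(a-.05))*1000).round(1))
E
```

```text
t 4.3 pos [0.5148 0.0355 0.2865] phi 10.23 ydir [ 0.  0. -1.] F [ 0.3  0.5 -1.5] w 0.517 q7 0.06
[ 1.  -0.   0.1]
0.81 [0. 0. 0.] [ 0.  -4.8  6.9]
0.86 [-1.3  7.   4.4] [ 0.  -4.4  7.1]
0.91 [-2.6 14.2  8.5] [ 0.  -4.1  7.3]
0.96 [-3.9 21.6 12.2] [ 0.  -3.7  7.5]
1.01 [-5.3 29.2 15.5] [ 0.  -3.3  7.7]
1.06 [-6.7 37.  18.4] [ 0.  -2.9  7.9]
1.11 [-8.1 44.8 20.9] [ 0.  -2.5  8. ]
1.16 [-9.5 52.8 23.1] [ 0.  -2.1  8.1]
1.21 [-11.   60.9  24.8] [ 0.  -1.7  8.2]
```

Still closing; wait a few rows.

>>> drive_tool(increments="0 0 0 0 255;0 0 0 0 255;0 0 0 0 255;0 0 0 0 255;0 0 0 0 255")

```text
time: 4.92
position: [0.5137, 0.0353, 0.2865]
tool_rot: [-1.566, -0.138, 0.142]
ft_force: [-5.6, -0.3, 2.7]
grip_width: 0.227
```

>>> drive_tool(increments="-1.5 -4.4 7.1 0 255;0 -4.1 7.3 0 255;0 -3.7 7.5 0 255;0 -3.3 7.7 0 255;0 -2.9 7.9 0 255;0 -2.5 8 0 255;0 -2.1 8.1 0 255;0 -1.6 8.2 0 255;0 0 0 0 255;0 0 0 0 255")

```text
time: 6.18
position: [0.5033, 0.0946, 0.3108]
tool_rot: [-1.569, -0.14, 0.138]
ft_force: [2.7, -4.6, -3.6]
grip_width: 0.228
```

```bash
python3 - <<'E'
from h import *
import cv2
for n in("scene","wrist"):
    d=get_image(n); cv2.imwrite(f"pics/{n}3.png",d["img"][:,:,::-1])
s,M=show(); print(to(knob(1.2),s,M))
a=[cv2.imread(f"pics/{n}3.png") for n in("scene","wrist")]
a[0]=cv2.resize(a[0][60:260,200:400],(400,400));a[1]=cv2.resize(a[1][100:340,160:400],(400,400));cv2.imwrite("pics/c3.png",np.hstack(a))
E
```

```text
t 6.28 pos [0.5033 0.0946 0.3108] phi 10.12 ydir [ 0.002 -0.002 -1.   ] F [ 3.3 -4.9 -4.7] w 0.23 q7 -0.07
[ 1.9 -0.2  0. ]
```

View pics/c3.png

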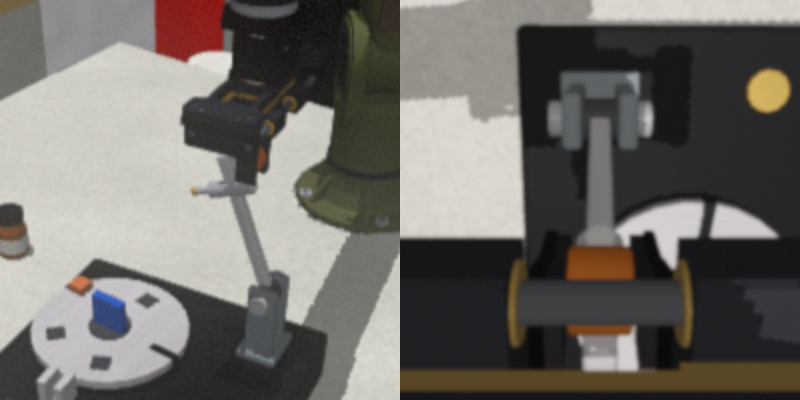

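>>> drive_tool(increments="0 -0.5 2.8 0 255;0 -0.3 2.7 0 255;0 0 0 0 255;0 0 0 0 255;0 0 0 0 0;0 0 0 0 0;0 0 0 0 0;0 0 0 0 0;0 0 0 0 0;0 0 0 0 0;0 0 0 0 0;0 0 0 0 0")

```text
time: 7.78
position: [0.5014, 0.1015, 0.312]
tool_rot: [-1.566, -0.14, 0.14]
ft_force: [0.3, -0.0, 0.2]
grip_width: 0.979
```

```bash
python3 - <<'E'
from h import *
s,M=show(); print(to([.6034,-.0278,.125],s,M))
E
```

```text
t 7.78 pos [0.5014 0.1015 0.312 ] phi 10.22 ydir [ 0.  0. -1.] F [ 0.3 -0.   0.2] w 0.979 q7 -0.08
[  77.4  205.7 -145.3]
```

>>> drive_tool(increments="0 -50 0 0 0;0 -10 0 0 0;25.8 0 -48.5 0 0;25.8 0 -48.4 0 0;25.8 0 -48.4 0 0;0 0 0 7.2 0;0 40 0 0 0;0 50 0 0 0;0 50 0 0 0;0 40 0 0 0;0 0 0 0 0;0 0 0 0 0")

```text
time: 9.28
position: [0.6043, -0.028, 0.1936]
tool_rot: [-1.57, -0.043, 0.04]
ft_force: [0.6, -0.6, 0.3]
grip_width: 0.999
```

```bash
python3 - <<'E'
from h import *
import cv2
for n in("scene","wrist"):
    d=get_image(n); cv2.imwrite(f"pics/{n}4.png",d["img"][:,:,::-1])
s,M=show(); print(to([.6034,-.0278,.125],s,M))
a=[cv2.imread(f"pics/{n}4.png") for n in("scene","wrist")]
a[0]=cv2.resize(a[0][60:260,180:380],(400,400));a[1]=cv2.resize(a[1][100:340,160:400],(400,400));cv2.imwrite("pics/c4.png",np.hstack(a))
E
```

```text
t 9.38 pos [ 0.6048 -0.028   0.1943] phi 3.02 ydir [ 0.004  0.    -1.   ] F [-0.1 -0.1  0.2] w 0.999 q7 0.17
[-1.7 88.   0.2]
```

View pics/c4.png

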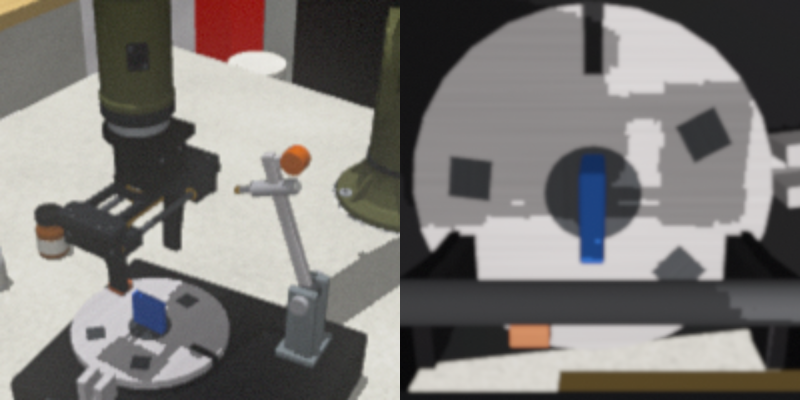

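>>> drive_tool(increments="-1.5 30 0 0 0;0 30 0 0 0;0 20 0 0 0;0 6 0 0 0;0 0 0 0 100;0 0 0 0 180;0 0 0 0 255;0 0 0 0 255;0 0 0 0 255;0 0 0 0 255;0 0 0 0 255;0 0 0 0 255;0 0 0 0 255;0 0 0 0 255;0 0 0 0 255", squeeze=25)

```text
time: 11.25
position: [0.6013, -0.0279, 0.1059]
tool_rot: [-1.57, -0.04, 0.042]
ft_force: [-4.5, 0.7, 2.3]
grip_width: 0.138
```

```bash
python3 - <<'E'
from h import *
import cv2
for n in("scene","wrist"):
    d=get_image(n); cv2.imwrite(f"pics/{n}5.png",d["img"][:,:,::-1])
s,M=show(); print(to([.6034,-.0278,.125],s,M))
a=[cv2.imread(f"pics/{n}5.png") for n in("scene","wrist")]
a[0]=cv2.resize(a[0][60:260,180:380],(400,400));a[1]=cv2.resize(a[1][100:340,160:400],(400,400));cv2.imwrite("pics/c5.png",np.hstack(a))
E
```

```text
t 11.35 pos [ 0.6013 -0.0279  0.1059] phi 3.02 ydir [-0.001  0.    -1.   ] F [-4.1  0.2  3. ] w 0.135 q7 0.21
[ 2.1 -0.4 -0. ]
```

View pics/c5.png

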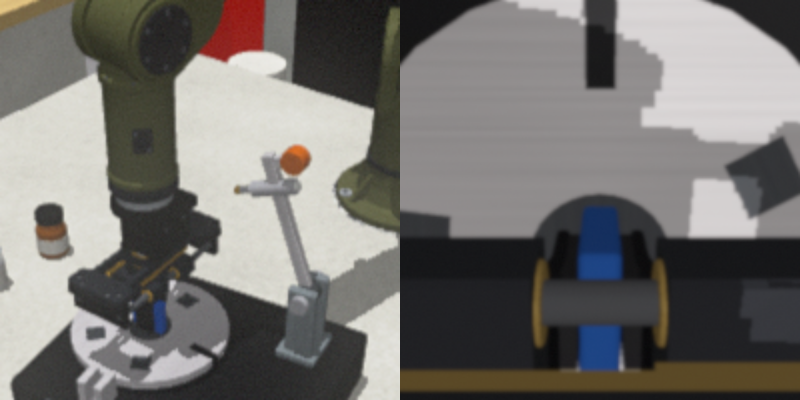

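>>> drive_tool(increments="-1 0 0 6 255;0 0 0 6 255;0 0 0 6 255;0 0 0 6 255;0 0 0 6 255;0 0 0 6 255;0 0 0 6 255;0 0 0 6 255;0 0 0 6 255;0 0 0 6 255;0 0 0 6 255;0 0 0 6 255;0 0 0 6 255;0 0 0 4.8 255;0 0 0 0 255;0 0 0 0 255;0 0 0 0 255")

```text
time: 13.48
position: [0.6041, -0.0302, 0.106]
tool_rot: [-1.286, 1.071, -1.085]
ft_force: [8.8, -4.7, -7.8]
grip_width: 0.135
```

```bash
python3 - <<'E'
from h import *
import cv2
for n in("scene","wrist"):
    d=get_image(n); cv2.imwrite(f"pics/{n}6.png",d["img"][:,:,::-1])
s,M=show(); print(to([.6014,-.0278,.125],s,M))
a=[cv2.imread(f"pics/{n}6.png") for n in("scene","wrist")]
a[0]=cv2.resize(a[0][100:260,180:340],(400,400));a[1]=cv2.resize(a[1][0:280,140:420],(400,400));cv2.imwrite("pics/c6.png",np.hstack(a))
E
```

```text
t 13.57 pos [ 0.6041 -0.0302  0.106 ] phi -79.87 ydir [ 0.008 -0.004 -1.   ] F [ 8.8 -5.1 -7.8] w 0.134 q7 -1.15
[-2.7 -0.3 -2.1]
```

View pics/c6.png

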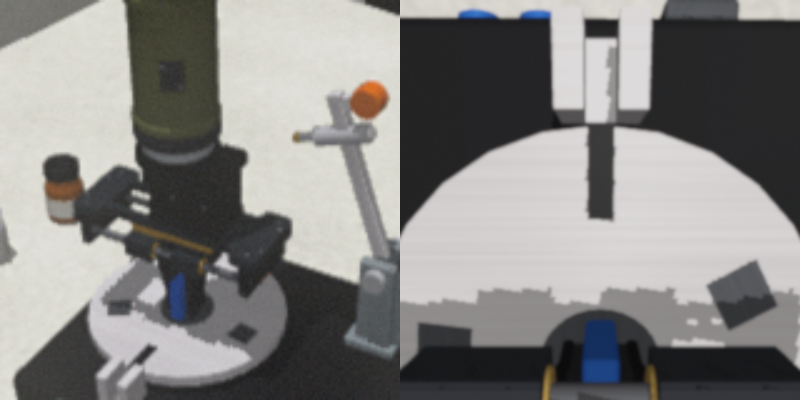

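View pics/wrist6.png

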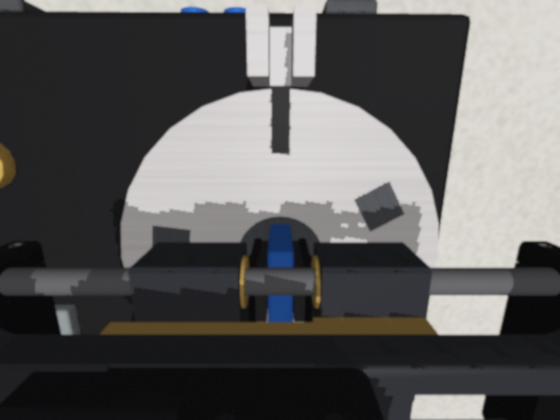

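>>> drive_tool(increments="1.5 0 2.5 0 255;0 0 0 0 255;0 0 0 0 255")

```text
time: 13.95
position: [0.6041, -0.0302, 0.106]
tool_rot: [-1.288, 1.075, -1.079]
ft_force: [1.2, -3.6, -2.8]
grip_width: 0.139
```

Forces are small now. Open and rise.

>>> drive_tool(increments="1 0 0 0 0;0 0 0 0 0;0 0 0 0 0;0 0 0 0 0;0 0 0 0 0;0 0 0 0 0;0 0 0 0 0;0 -20 0 0 0;0 -30 0 0 0;0 -40 0 0 0;0 0 0 0 0;0 0 0 0 0")

```text
time: 15.45
position: [0.6038, -0.0299, 0.1966]
tool_rot: [-1.287, 1.076, -1.077]
ft_force: [0.6, -0.4, 0.5]
grip_width: 0.999
```

```bash
python3 - <<'E'
from h import *
import cv2
for n in("scene","wrist"):
    d=get_image(n); cv2.imwrite(f"pics/{n}7.png",d["img"][:,:,::-1])
s,M=show(); 
a=[cv2.imread(f"pics/{n}7.png") for n in("scene","wrist")]
a[0]=cv2.resize(a[0][100:260,180:340],(400,400));a[1]=cv2.resize(a[1][0:280,140:420],(400,400));cv2.imwrite("pics/c7.png",np.hstack(a))
E
```

```text
t 15.55 pos [ 0.6032 -0.0298  0.1953] phi -79.78 ydir [-0.001  0.    -1.   ] F [-0.5  0.7  0.1] w 1.001 q7 -1.19
```

View pics/c7.png

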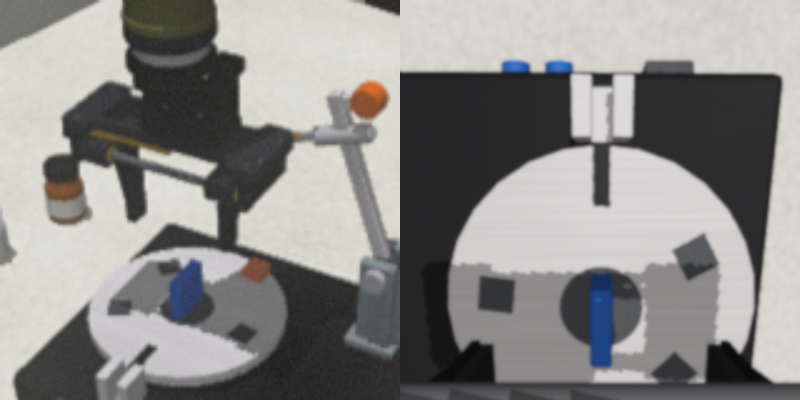

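>>> drive_tool(increments="0 -50 0 0 0;0 -50 0 0 0;0 -50 0 0 0;0 -50 0 -10 0;0 0 0 -10 0;0 0 0 -10 0;0 0 0 -10 0;0 0 0 -10 0;0 0 0 -10 0;0 0 0 -10 0;0 0 0 -10 0;0 0 0 -10 0;-25.6 0 49 0 0;-25.6 0 49 0 0;-25.6 0 49 0 0;0 0 0 0 0;0 0 0 0 0")

```text
time: 17.68
position: [0.5022, 0.1004, 0.3955]
tool_rot: [-1.567, -0.139, 0.14]
ft_force: [-0.6, -0.4, -0.0]
grip_width: 1.001
```

```bash
python3 - <<'E'
from h import *
import cv2
for n in("scene","wrist","top"):
    d=get_image(n); cv2.imwrite(f"pics/{n}8.png",d["img"][:,:,::-1])
s,M=show();print(to([.5014,.1015,.312],s,M,False)) 
a=[cv2.imread(f"pics/{n}8.png") for n in("scene","wrist")]
a[0]=cv2.resize(a[0][80:280,180:380],(400,400));a[1]=cv2.resize(a[1][0:280,140:420],(400,400));cv2.imwrite("pics/c8.png",np.hstack(a))
E
```

```text
t 17.82 pos [0.5027 0.0994 0.3956] phi 10.04 ydir [-0.    -0.001 -1.   ] F [ 0.5  0.4 -0.2] w 1.0 q7 -0.08
[-0.9 83.6  2.4]
```

View pics/c8.png

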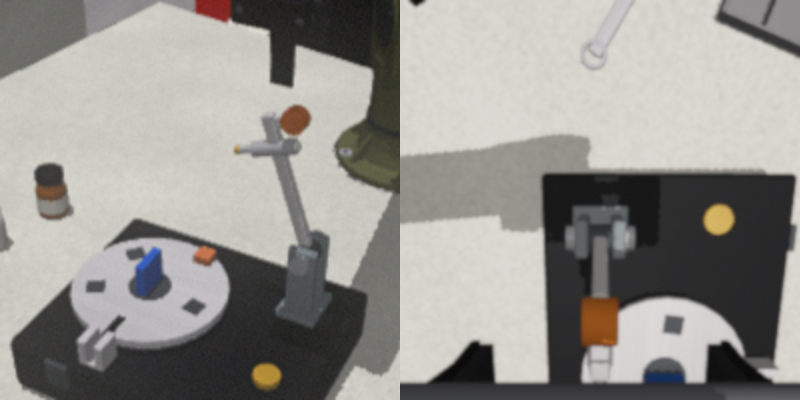

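>>> drive_tool(increments="-1 28 2 0 0;0 28 0 0 0;0 27 0 0 0;0 0 0 0 100;0 0 0 0 200;0 0 0 0 255;0 0 0 0 255;0 0 0 0 255;0 0 0 0 255;0 0 0 0 255;0 0 0 0 255;0 0 0 0 255;0 0 0 0 255;0 0 0 0 255", squeeze=25)

```text
time: 19.58
position: [0.5018, 0.1031, 0.313]
tool_rot: [-1.566, -0.142, 0.138]
ft_force: [4.9, 1.8, -1.6]
grip_width: 0.226
```

```bash
python3 - <<'E'
from h import *
P[0]-=.0019;P[1]-=.0012
s,M=show()
g=s['position']+np.array([0,0,.0187])
from scipy.optimize import minimize_scalar
r=minimize_scalar(lambda a:np.linalg.norm(knob(a)-g),bounds=(0,1.3),method='bounded');a0=r.x;print(a0,(knob(a0)-g)*1000)
n=16
A=np.linspace(a0,.45,n+1)
print('; '.join("%.1f %.1f %.1f 0 255"%tuple(M.T@(knob(A[i+1])-knob(A[i]))*1000) for i in range(n)))
E
```

```text
t 19.57 pos [0.5018 0.1031 0.313 ] phi 10.21 ydir [ 0.002  0.    -1.   ] F [ 4.9  1.8 -1.6] w 0.226 q7 -0.08
1.2574447536186661 [-0.27632374  0.01506091 -0.47514469]
-0.0 1.3 -8.4 0 255; -0.0 1.8 -8.3 0 255; -0.0 2.2 -8.2 0 255; -0.0 2.6 -8.1 0 255; -0.0 3.0 -7.9 0 255; -0.0 3.4 -7.8 0 255; -0.0 3.8 -7.6 0 255; -0.0 4.1 -7.4 0 255; -0.0 4.5 -7.2 0 255; -0.0 4.9 -6.9 0 255; -0.0 5.2 -6.7 0 255; -0.0 5.5 -6.4 0 255; -0.0 5.9 -6.1 0 255; -0.0 6.2 -5.8 0 255; -0.0 6.4 -5.5 0 255; -0.0 6.7 -5.2 0 255
```

>>> drive_tool(increments="1 1.3 -8.4 0 255; 0 1.8 -8.3 0 255; 0 2.2 -8.2 0 255; 0 2.6 -8.1 0 255; 0 3.0 -7.9 0 255; 0 3.4 -7.8 0 255; 0 3.8 -7.6 0 255; 0 4.1 -7.4 0 255; 0 4.5 -7.2 0 255; 0 4.9 -6.9 0 255; 0 5.2 -6.7 0 255; 0 5.5 -6.4 0 255; 0 5.9 -6.1 0 255; 0 6.2 -5.8 0 255; 0 6.4 -5.5 0 255; 0 6.7 -5.2 0 255;0 0 0 0 255")

```text
time: 21.7
position: [0.5215, -0.0096, 0.244]
tool_rot: [-1.567, -0.138, 0.14]
ft_force: [1.5, 2.7, -5.8]
grip_width: 0.228
```

```bash
python3 - <<'E'
from h import *
import cv2
P[0]-=.0019;P[1]-=.0012
s,M=show()
g=s['position']+np.array([0,0,.0187])
from scipy.optimize import minimize_scalar
r=minimize_scalar(lambda a:np.linalg.norm(knob(a)-g),bounds=(0,1.3),method='bounded');a0=r.x;print(a0,(knob(a0)-g)*1000)
n=8
A=np.linspace(a0,.1,n+1)
print('; '.join("%.1f %.1f %.1f 0 255"%tuple(M.T@(knob(A[i+1])-knob(A[i]))*1000) for i in range(n)))
for n in("scene","wrist"):
    d=get_image(n); cv2.imwrite(f"pics/{n}9.png",d["img"][:,:,::-1])
a=[cv2.imread(f"pics/{n}9.png") for n in("scene","wrist")]
a[0]=cv2.resize(a[0][100:260,180:340],(400,400));a[1]=cv2.resize(a[1][100:340,160:400],(400,400));cv2.imwrite("pics/c9.png",np.hstack(a))
E
```

```text
t 21.7 pos [ 0.5215 -0.0096  0.244 ] phi 10.16 ydir [-0.001 -0.001 -1.   ] F [ 1.5  2.7 -5.8] w 0.228 q7 0.16
0.4403349225610806 [ 0.24490891  0.35815077 -0.2209468 ]
0.0 5.9 -4.0 0 255; 0.0 6.1 -3.8 0 255; 0.0 6.2 -3.5 0 255; 0.0 6.4 -3.2 0 255; 0.0 6.5 -3.0 0 255; 0.0 6.6 -2.7 0 255; 0.0 6.7 -2.4 0 255; 0.0 6.8 -2.1 0 255
```

View pics/c9.png

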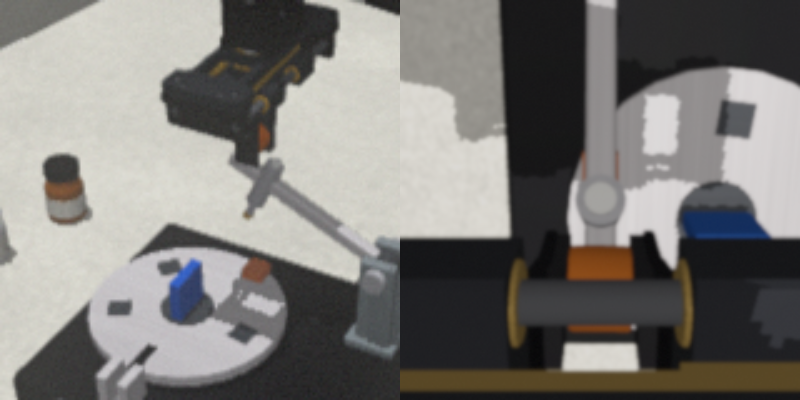

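>>> drive_tool(increments="0 5.9 -4 0 255;0 6.1 -3.8 0 255; 0 6.2 -3.5 0 255; 0 6.4 -3.2 0 255; 0 6.5 -3 0 255; 0 6.6 -2.7 0 255; 0 6.7 -2.4 0 255; 0 6.8 -2.1 0 255;0 0 0 0 255;0 0 0 0 255")

```text
time: 23.05
position: [0.5258, -0.0336, 0.1938]
tool_rot: [-1.567, -0.139, 0.141]
ft_force: [-1.4, 1.9, -2.3]
grip_width: 0.228
```

```bash
cat > chk.py <<'E'
from h import *
import cv2,sys
k=sys.argv[1]
P[0]-=.0019;P[1]-=.0012
s,M=show()
g=s['position']+np.array([0,0,.0187])
from scipy.optimize import minimize_scalar
r=minimize_scalar(lambda a:np.linalg.norm(knob(a)-g),bounds=(-.2,1.3),method='bounded');a0=r.x;print(a0,(knob(a0)-g)*1000)
print('per .01 rad',M.T@(knob(a0-.01)-knob(a0))*1000)
for n in("scene","wrist"):
    d=get_image(n); cv2.imwrite(f"pics/{n}{k}.png",d["img"][:,:,::-1])
a=[cv2.imread(f"pics/{n}{k}.png") for n in("scene","wrist")]
a[0]=cv2.resize(a[0][150:230,230:310],(400,400),interpolation=cv2.INTER_CUBIC);a[1]=cv2.resize(a[1][140:260,220:340],(400,400),interpolation=cv2.INTER_CUBIC);cv2.imwrite(f"pics/c{k}.png",np.hstack(a))
E
python3 chk.py 10
```

```text
t 23.05 pos [ 0.5258 -0.0336  0.1938] phi 10.2 ydir [-0.001 -0.001 -1.   ] F [-1.4  1.9 -2.3] w 0.228 q7 0.24
0.10674921651735376 [ 0.29248413  0.35842522 -0.08848074]
per .01 rad [ 0.0020725   1.61134037 -0.46481659]
```

View pics/c10.png

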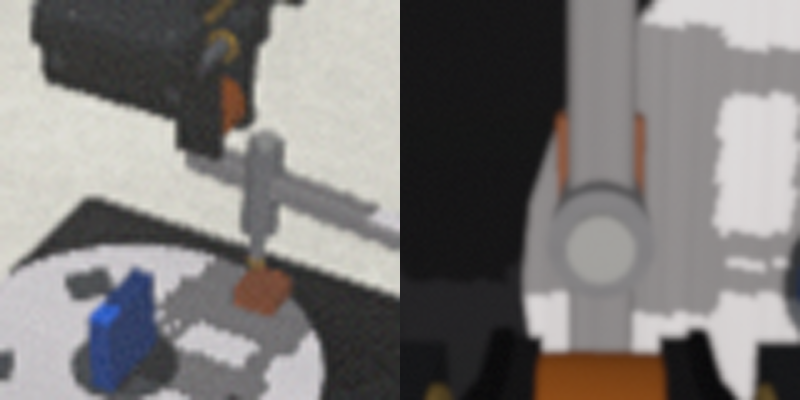

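>>> drive_tool(increments="0 1.6 -0.5 0 255;0 1.6 -0.4 0 255;0 1.6 -0.4 0 255;0 0 0 0 255;0 0 0 0 255")

```text
time: 23.78
position: [0.526, -0.0346, 0.19]
tool_rot: [-1.566, -0.139, 0.141]
ft_force: [-5.6, 0.6, 3.1]
grip_width: 0.226
```

```bash
python3 chk.py 11
```

```text
t 23.77 pos [ 0.526  -0.0346  0.19  ] phi 10.2 ydir [-0.001  0.    -1.   ] F [-5.6  0.6  3.1] w 0.226 q7 0.25
0.0833561124667062 [ 0.27474261  0.33502351 -0.07565899]
per .01 rad [ 0.00166306  1.62135772 -0.4285708 ]
```

View pics/c11.png

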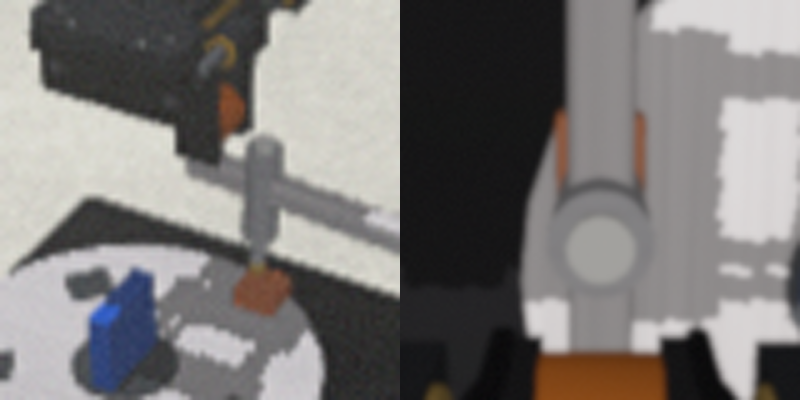

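>>> drive_tool(increments="0 1.2 -0.3 0 255;0 1.2 -0.3 0 255;0 1.2 -0.3 0 255;0 1.2 -0.3 0 255;0 0 0 0 255;0 0 0 0 255")

```text
time: 24.62
position: [0.5262, -0.0358, 0.1853]
tool_rot: [-1.566, -0.139, 0.141]
ft_force: [-5.4, 1.6, 4.4]
grip_width: 0.228
```

```bash
python3 chk.py 12
```

```text
t 24.62 pos [ 0.5262 -0.0358  0.1853] phi 10.21 ydir [-0.001  0.    -1.   ] F [-5.4  1.6  4.4] w 0.228 q7 0.25
0.054286206534264046 [ 0.29535139  0.27292712 -0.05154546]
per .01 rad [ 0.00172178  1.63307253 -0.38150715]
```

View pics/c12.png

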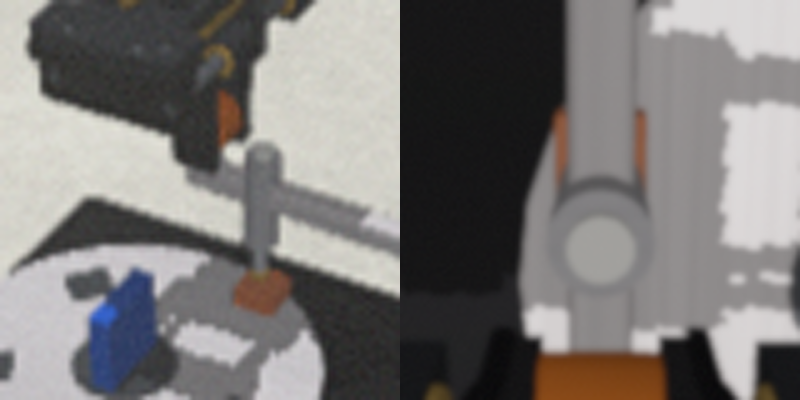

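>>> drive_tool(increments="0 1 -0.2 0 255;0 1 -0.2 0 255;0 1 -0.2 0 255;0 0 0 0 255;0 0 0 0 255")

```text
time: 25.35
position: [0.5263, -0.0363, 0.1825]
tool_rot: [-1.566, -0.139, 0.141]
ft_force: [-4.9, 1.4, 4.3]
grip_width: 0.226
```

```bash
python3 chk.py 13
```

```text
t 25.35 pos [ 0.5263 -0.0363  0.1825] phi 10.21 ydir [-0.001  0.    -1.   ] F [-4.9  1.4  4.3] w 0.226 q7 0.26
0.03751831797736126 [ 0.30515601  0.20698402 -0.0330532 ]
per .01 rad [ 0.00171464  1.63919048 -0.35429959]
```

View pics/c13.png

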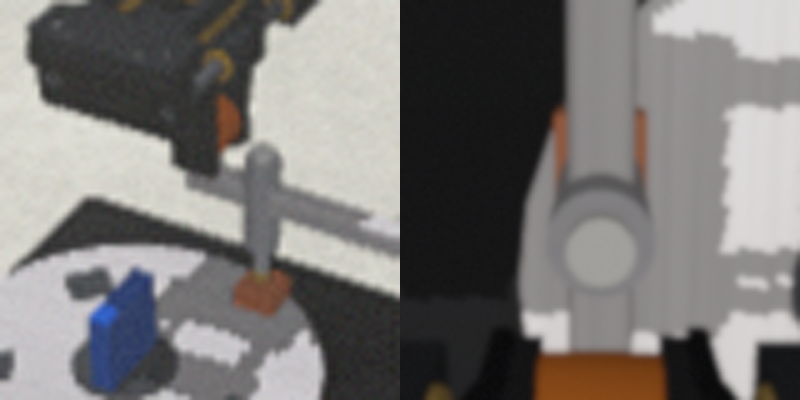

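>>> drive_tool(increments="0 1 -0.2 0 255;0 1 -0.2 0 255;0 0.5 0 0 255;0 0 0 0 255;0 0 0 0 255")

```text
time: 26.08
position: [0.5264, -0.0368, 0.1802]
tool_rot: [-1.566, -0.139, 0.141]
ft_force: [-6.6, 1.2, 6.9]
grip_width: 0.226
```

```bash
python3 chk.py 14
```

```text
t 26.07 pos [ 0.5264 -0.0368  0.1802] phi 10.21 ydir [-0.001  0.    -1.   ] F [-6.6  1.2  6.9] w 0.226 q7 0.26
0.02374826758188275 [ 0.3001605   0.2038658  -0.03044963]
per .01 rad [ 0.0016927   1.64391488 -0.33168897]
```

View pics/c14.png

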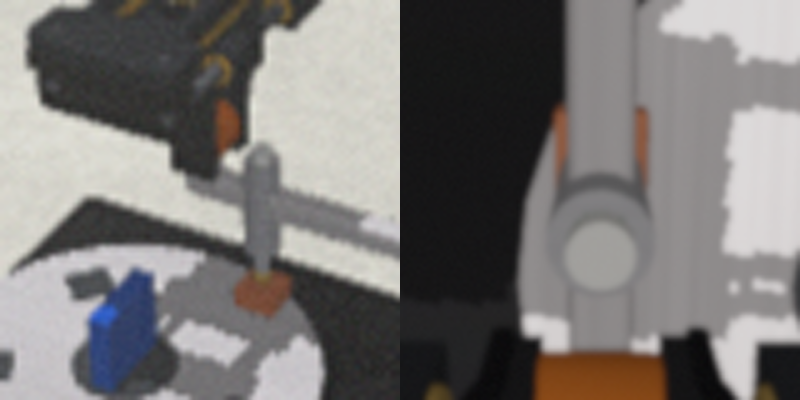

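```bash
python3 - <<'E'
import cv2,numpy as np
L=[]
for k in(10,11,12,13,14):
    a=cv2.imread(f"pics/wrist{k}.png"); b=a[193:233,258:302].astype(int)
    print(k,[tuple(a[r,280][::-1]) for r in range(195,232,2)])
    L.append(cv2.resize(a[190:235,262:300],(160,190),interpolation=cv2.INTER_NEAREST))
M=[cv2.resize(cv2.imread(f"pics/scene{k}.png")[170:215,262:300],(160,190),interpolation=cv2.INTER_NEAREST) for k in(10,11,12,13,14)]
cv2.imwrite("pics/cmp.png",np.vstack([np.hstack(L),np.hstack(M)]))
E
```

```text
10 [(np.uint8(92), np.uint8(91), np.uint8(92)), (np.uint8(112), np.uint8(110), np.uint8(112)), (np.uint8(133), np.uint8(131), np.uint8(133)), (np.uint8(132), np.uint8(130), np.uint8(132)), (np.uint8(128), np.uint8(127), np.uint8(127)), (np.uint8(151), np.uint8(149), np.uint8(146)), (np.uint8(163), np.uint8(161), np.uint8(158)), (np.uint8(163), np.uint8(161), np.uint8(158)), (np.uint8(163), np.uint8(162), np.uint8(159)), (np.uint8(163), np.uint8(161), np.uint8(159)), (np.uint8(163), np.uint8(162), np.uint8(159)), (np.uint8(163), np.uint8(161), np.uint8(158)), (np.uint8(163), np.uint8(161), np.uint8(158)), (np.uint8(163), np.uint8(162), np.uint8(158)), (np.uint8(160), np.uint8(159), np.uint8(156)), (np.uint8(142), np.uint8(140), np.uint8(140)), (np.uint8(129), np.uint8(128), np.uint8(129)), (np.uint8(135), np.uint8(132), np.uint8(132)), (np.uint8(140), np.uint8(136), np.uint8(136))]
11 [(np.uint8(90), np.uint8(89), np.uint8(90)), (np.uint8(114), np.uint8(113), np.uint8(114)), (np.uint8(131), np.uint8(130), np.uint8(131)), (np.uint8(130), np.uint8(129), np.uint8(131)), (np.uint8(128), n
[... 2669 characters left out ...]
uint8(119), np.uint8(119), np.uint8(118)), (np.uint8(122), np.uint8(121), np.uint8(118)), (np.uint8(153), np.uint8(152), np.uint8(149)), (np.uint8(161), np.uint8(160), np.uint8(156)), (np.uint8(161), np.uint8(160), np.uint8(157)), (np.uint8(161), np.uint8(159), np.uint8(156)), (np.uint8(161), np.uint8(160), np.uint8(157)), (np.uint8(161), np.uint8(159), np.uint8(156)), (np.uint8(161), np.uint8(160), np.uint8(156)), (np.uint8(161), np.uint8(160), np.uint8(157)), (np.uint8(161), np.uint8(160), np.uint8(157)), (np.uint8(159), np.uint8(157), np.uint8(155)), (np.uint8(139), np.uint8(137), np.uint8(137)), (np.uint8(136), np.uint8(132), np.uint8(133)), (np.uint8(139), np.uint8(136), np.uint8(136))]
```

View pics/cmp.png

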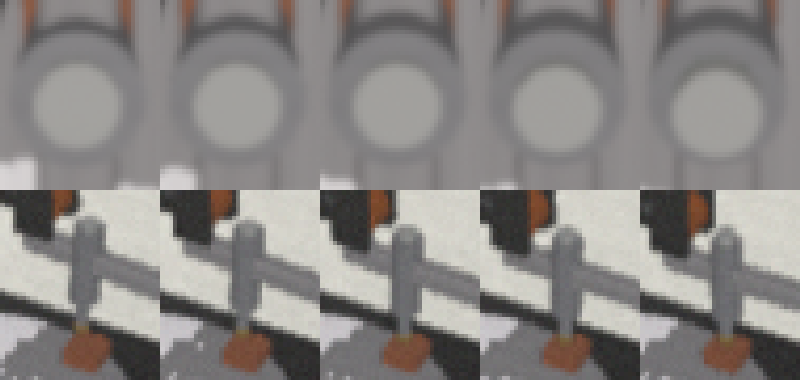

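>>> drive_tool(increments="0 0.8 -0.1 0 255;0 0.8 -0.1 0 255;0 0.6 0 0 255;0 0 0 0 255;0 0 0 0 255")

```text
time: 26.8
position: [0.5264, -0.0371, 0.1782]
tool_rot: [-1.566, -0.139, 0.141]
ft_force: [-6.4, 1.5, 7.6]
grip_width: 0.225
```

```bash
python3 chk.py 15;python3 - <<'E'
import cv2,numpy as np
L=[];M=[]
for k in(12,13,14,15):
    a=cv2.imread(f"pics/wrist{k}.png"); print(k,[tuple(map(int,a[r,280][::-1])) for r in (203,204,205,206,207,208,222,224,225,226,228,229,230)])
    L.append(cv2.resize(a[190:235,262:300],(200,237),interpolation=cv2.INTER_NEAREST))
    M.append(cv2.resize(cv2.imread(f"pics/scene{k}.png")[170:215,262:300],(200,237),interpolation=cv2.INTER_NEAREST))
cv2.imwrite("pics/cmp15.png",np.vstack([np.hstack(L),np.hstack(M)]))
E
```

```text
t 26.8 pos [ 0.5264 -0.0371  0.1782] phi 10.2 ydir [-0.001  0.    -1.   ] F [-6.4  1.5  7.6] w 0.225 q7 0.26
0.011540641916022705 [ 0.30150058  0.14519658 -0.01722187]
per .01 rad [ 1.50979562e-03  1.64787006e+00 -3.11445898e-01]
12 [(125, 124, 124), (133, 132, 129), (148, 147, 144), (158, 157, 154), (161, 160, 157), (162, 160, 157), (161, 160, 157), (153, 152, 149), (141, 139, 139), (131, 129, 130), (130, 128, 129), (135, 132, 133), (138, 134, 135)]
13 [(122, 120, 120), (123, 122, 120), (136, 135, 132), (152, 151, 148), (159, 159, 155), (161, 160, 156), (161, 160, 157), (159, 157, 154), (151, 150, 148), (138, 137, 136), (130, 128, 129), (135, 132, 133), (139, 135, 135)]
14 [(119, 119, 118), (117, 117, 114), (122, 121, 118), (137, 136, 133), (153, 152, 149), (160, 158, 156), (161, 159, 156), (161, 159, 156), (159, 157, 155), (151, 149, 147), (133, 131, 131), (136, 132, 133), (139, 135, 136)]
15 [(103, 109, 105), (99, 105, 99), (110, 112, 107), (122, 121, 118), (137, 136, 133), (153, 152, 149), (160, 158, 155), (160, 158, 155), (160, 159, 156), (158, 157, 154), (144, 143, 142), (139, 136, 136), (139, 135, 135)]
```

View pics/cmp15.png

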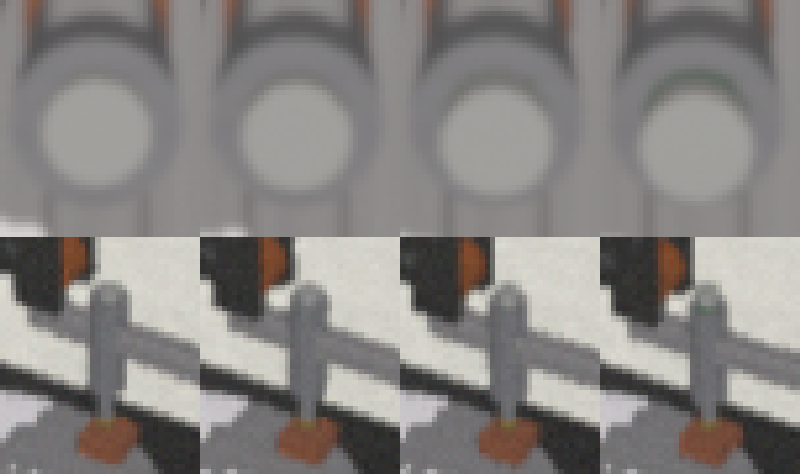

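>>> drive_tool(increments="-1 -0.8 0 0 255;-0.8 -0.8 0 0 255;0 0 0 0 255")

```text
time: 27.28
position: [0.5264, -0.0371, 0.1788]
tool_rot: [-1.567, -0.142, 0.138]
ft_force: [2.9, 0.9, -2.7]
grip_width: 0.226
```

>>> drive_tool(increments="0.5 0.4 0 0 255;0 0 0 0 255")

```text
time: 27.52
position: [0.5264, -0.037, 0.1788]
tool_rot: [-1.567, -0.141, 0.139]
ft_force: [2.5, 0.5, 1.6]
grip_width: 0.223
```

```bash
python3 chk.py 16;python3 - <<'E'
import cv2,numpy as np
for k in(15,16):
    a=cv2.imread(f"pics/wrist{k}.png"); print(k,[tuple(map(int,a[r,280][::-1])) for r in (203,204,205,206,207,208,222,224,225,226,228,229,230)])
E
```

```text
t 27.52 pos [ 0.5264 -0.037   0.1788] phi 10.22 ydir [ 0.002 -0.    -1.   ] F [2.5 0.5 1.6] w 0.223 q7 0.26
0.014863134329739836 [ 0.32934421  0.17257233 -0.02193003]
per .01 rad [-0.00264182  1.64710595 -0.31545457]
15 [(103, 109, 105), (99, 105, 99), (110, 112, 107), (122, 121, 118), (137, 136, 133), (153, 152, 149), (160, 158, 155), (160, 158, 155), (160, 159, 156), (158, 157, 154), (144, 143, 142), (139, 136, 136), (139, 135, 135)]
16 [(106, 111, 106), (103, 108, 102), (113, 114, 110), (125, 124, 121), (141, 139, 137), (155, 153, 150), (160, 159, 155), (160, 159, 155), (159, 159, 155), (158, 156, 153), (141, 138, 138), (137, 134, 134), (138, 135, 135)]
```

>>> drive_tool(increments="0 0 0 0 0;0 0 0 0 0;0 0 0 0 0;0 0 0 0 0;0 0 0 0 0;0 0 0 0 0;0 0 0 0 0;0 -10 0 0 0;0 -30 0 0 0;0 -40 0 0 0;0 -40 0 0 0;0 0 0 0 0;0 0 0 0 0")

```text
time: 29.25
position: [0.5255, -0.0369, 0.2981]
tool_rot: [-1.566, -0.14, 0.14]
ft_force: [-0.3, 0.4, 0.5]
grip_width: 1.002
```

```bash
python3 chk.py 17;python3 - <<'E'
import cv2,numpy as np
a=cv2.imread("pics/wrist17.png");cv2.imwrite("pics/w17.png",np.hstack([cv2.resize(a[100:260,200:360],(400,400),interpolation=cv2.INTER_CUBIC),cv2.resize(cv2.imread("pics/scene17.png")[165:225,250:310],(400,400),interpolation=cv2.INTER_CUBIC)]))
E
```

```text
t 29.25 pos [ 0.5255 -0.0369  0.2981] phi 10.22 ydir [ 0.  0. -1.] F [-0.3  0.4  0.5] w 1.002 q7 0.21
0.5660918930507314 [ -6.08951045  40.69113448 -38.00281551]
per .01 rad [-3.40910966e-04  1.23707214e+00 -1.13231133e+00]
```

View pics/w17.png

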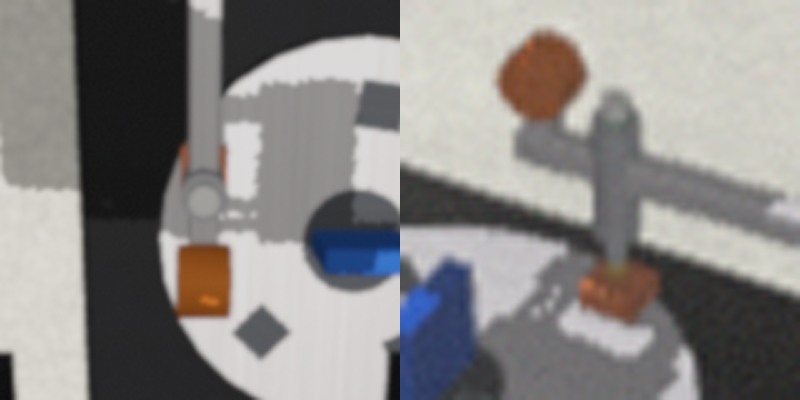

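View pics/wrist17.png

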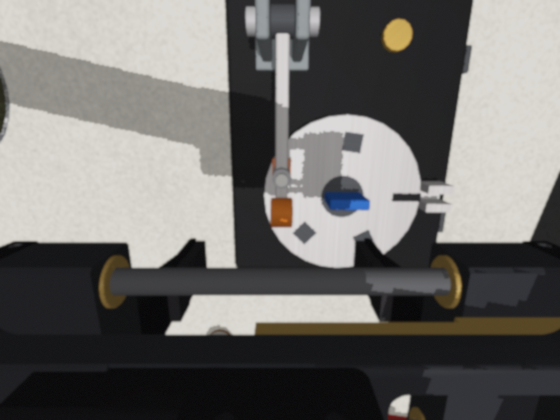

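View pics/scene17.png

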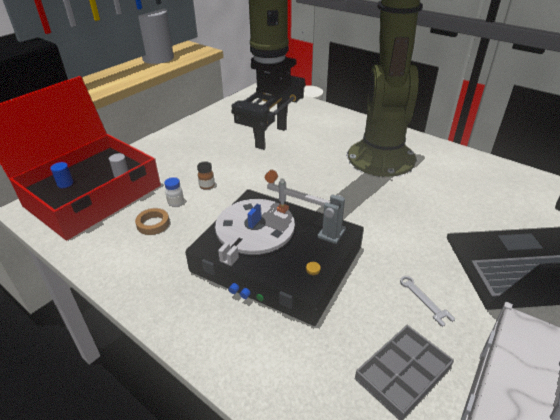

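```bash
python3 - <<'E'
from bench import get_image
import cv2,numpy as np
for k in(12,14,15,16):
    a=cv2.imread(f"pics/scene{k}.png")[:,:,::-1].astype(int)[170:195,272:292]; g=a[:,:,1]-(a[:,:,0]+a[:,:,2])/2
    print(k,np.argwhere(g>6).tolist(),g.max())
A=np.mean([get_image("scene")["img"].astype(float) for _ in range(6)],0)[170:195,272:292]
g=A[:,:,1]-(A[:,:,0]+A[:,:,2])/2
print([(int(r)+170,int(c)+272,round(g[r,c],1)) for r,c in np.argwhere(g>4)],g.max())
cv2.imwrite("pics/s18.png",cv2.resize(A.astype(np.uint8)[:,:,::-1],(480,600),interpolation=cv2.INTER_NEAREST))
w=get_image("wrist")["img"].astype(int); s=w[165:195,270:296]; g=s[:,:,1]-(s[:,:,0]+s[:,:,2])/2; print(g.max(),np.argwhere(g>3).tolist())
E
```

```text
12 [[5, 11], [10, 3], [10, 18]] 7.0
14 [[0, 15], [1, 8], [4, 15], [6, 9], [8, 8], [11, 3], [14, 18]] 7.5
15 [[11, 19], [13, 8], [13, 9], [13, 10], [13, 11], [14, 9], [17, 16], [22, 0]] 13.5
16 [[3, 14], [7, 8], [8, 12], [8, 15], [9, 15], [13, 9], [13, 10], [13, 11], [14, 17]] 9.5
[(170, 276, np.float64(4.3)), (170, 277, np.float64(4.3)), (170, 279, np.float64(4.2)), (170, 281, np.float64(4.3)), (170, 285, np.float64(4.4)), (170, 287, np.float64(4.8)), (170, 288, np.float64(4.2)), (171, 279, np.float64(4.0)), (171, 280, np.float64(4.5)), (171, 282, np.float64(4.5)), (171, 287, np.float64(4.5)), (172, 278, np.float64(4.7)), (172, 282, np.float64(4.3)), (172, 284, np.float64(4.0)), (172, 290, np.float64(4.2)), (173, 281, np.float64(4.2)), (173, 284, np.float64(4.2)), (173, 285, np.float64(4.6)), (174, 278, np.float64(4.2)), (174, 281, np.float64(4.2)), (174, 286, np.float64(4.7)), (174, 291, np.float64(4.8)), (175, 280, np.float64(4.2)), (175, 281, np.float64(4.3)), (176, 284, np.float64(4.1)), (176, 290, np.float64(4.3)), (177, 280, np.float64(4.2)), (177, 283, np.float64(5.2)), (177, 
[... 362 characters left out ...]
4(4.2)), (181, 276, np.float64(4.7)), (182, 275, np.float64(4.5)), (183, 275, np.float64(4.3)), (183, 281, np.float64(7.7)), (183, 282, np.float64(6.8)), (183, 283, np.float64(7.6)), (183, 288, np.float64(4.1)), (184, 281, np.float64(4.5)), (184, 283, np.float64(4.6)), (184, 289, np.float64(4.8)), (184, 291, np.float64(4.1)), (185, 287, np.float64(4.3)), (186, 287, np.float64(4.1)), (186, 288, np.float64(4.6)), (186, 289, np.float64(4.2)), (186, 290, np.float64(4.3)), (187, 291, np.float64(4.2)), (192, 273, np.float64(4.6)), (193, 272, np.float64(4.2)), (193, 276, np.float64(4.6)), (193, 277, np.float64(4.5)), (194, 274, np.float64(4.2)), (194, 275, np.float64(4.2))] 7.666666666666671
3.0 []
```

View pics/s18.png

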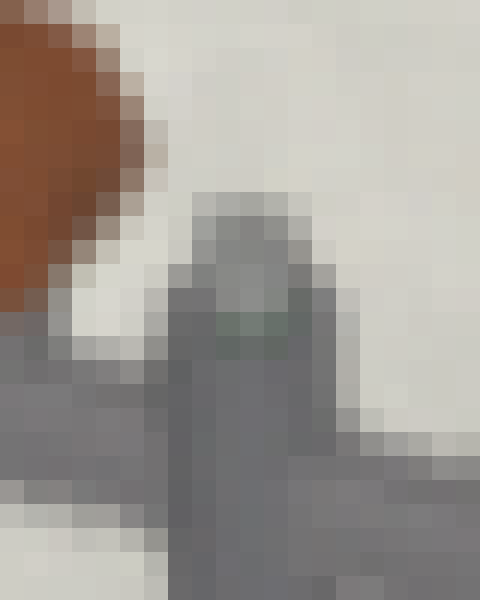

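>>> drive_tool(increments="0 40 0 0 0;0 40 0 0 0;0 30 0 0 0;0 9 0 0 0;0 0 0 0 0;0 0 0 0 0")

```text
time: 30.45
position: [0.5266, -0.0369, 0.1806]
tool_rot: [-1.566, -0.142, 0.138]
ft_force: [-0.2, 0.5, -0.5]
grip_width: 0.997
```

```bash
python3 chk.py 19;python3 - <<'E'
import cv2,numpy as np
L=[]
for k in(13,14,15,16,19):
    a=cv2.imread(f"pics/wrist{k}.png"); print(k,[tuple(map(int,a[r,280][::-1])) for r in (199,201,202,203,204,205,206,207,208,222,224,225,226,228,229,230,232)])
    L.append(cv2.resize(a[190:235,262:300],(160,190),interpolation=cv2.INTER_NEAREST))
cv2.imwrite("pics/cmp19.png",np.hstack(L))
E
```

```text
t 30.45 pos [ 0.5266 -0.0369  0.1806] phi 10.22 ydir [ 0.002  0.    -1.   ] F [-0.2  0.5 -0.5] w 0.997 q7 0.26
0.02554377897750006 [ 0.0084319   0.36470824 -0.07446156]
per .01 rad [-0.00401699  1.64350912 -0.3336738 ]
13 [(129, 128, 130), (128, 126, 128), (125, 123, 125), (122, 120, 120), (123, 122, 120), (136, 135, 132), (152, 151, 148), (159, 159, 155), (161, 160, 156), (161, 160, 157), (159, 157, 154), (151, 150, 148), (138, 137, 136), (130, 128, 129), (135, 132, 133), (139, 135, 135), (139, 136, 136)]
14 [(129, 127, 129), (127, 126, 127), (124, 122, 123), (119, 119, 118), (117, 117, 114), (122, 121, 118), (137, 136, 133), (153, 152, 149), (160, 158, 156), (161, 159, 156), (161, 159, 156), (159, 157, 155), (151, 149, 147), (133, 131, 131), (136, 132, 133), (139, 135, 136), (139, 136, 136)]
15 [(128, 126, 129), (126, 125, 126), (117, 119, 118), (103, 109, 105), (99, 105, 99), (110, 112, 107), (122, 121, 118), (137, 136, 133), (153, 152, 149), (160, 158, 155), (160, 158, 155), (160, 159, 156), (158, 157, 154), (144, 143, 142), (139, 136, 136), (139, 135, 135), (139, 136, 136)]
16 [(128, 126, 128), (126, 124, 125), (118, 119, 119), (106, 111, 106), (103, 108, 102), (113, 114, 110), (125, 124, 121), (141, 139, 137), (155, 153, 150), (160, 159, 155), (160, 159, 155), (159, 159, 155), (158, 156, 153), (141, 138, 138), (137, 134, 134), (138, 135, 135), (139, 135, 136)]
19 [(128, 127, 129), (124, 124, 124), (113, 115, 114), (104, 108, 104), (110, 111, 108), (121, 120, 117), (135, 133, 131), (150, 149, 146), (159, 157, 154), (160, 160, 156), (160, 160, 156), (158, 157, 154), (152, 151, 148), (137, 134, 134), (138, 135, 135), (139, 136, 136), (139, 136, 136)]
```

View pics/cmp19.png

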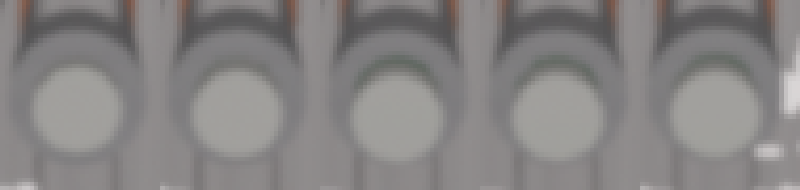

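>>> drive_tool(increments="0 -40 0 0 0;0 -40 0 0 0;0 -50 0 0 0;0 -50 0 0 0;0 0 0 0 0;0 0 0 0 0")

```text
time: 31.3
position: [0.5256, -0.0368, 0.3592]
tool_rot: [-1.566, -0.14, 0.14]
ft_force: [-0.2, 0.6, -1.4]
grip_width: 1.0
```

```bash
python3 - <<'E'
from h import *
import cv2
show()
d=get_image("wrist");A=d["img"][:,:,::-1].copy();cv2.imwrite("pics/wrist20.png",A)
P[0]-=.0019;P[1]-=.0012
S=np.mean([get_image("scene")["img"].astype(float) for _ in range(6)],0)[170:195,272:292]
g=S[:,:,1]-(S[:,:,0]+S[:,:,2])/2; print(g.max())
def proj(c,p):
    q=c["camera_from_world"]@np.append(p,1); q=np.array([q[0],-q[1],-q[2]]); q=c["mtx"]@(q/q[2]); return q[:2]
B=cv2.resize(A[100:260,270:470],(800,640)[0:2],interpolation=cv2.INTER_CUBIC)
B=cv2.resize(B,(800,600)); 
for x in(0,.062,.096): print(x,proj(d,u2w([x,-.06,.104])))
for x in(.062,.096):
  for h in(-.07,.07): print(x,h,proj(d,u2w([x*np.cos(h),-.06+x*np.sin(h),.104])))
cv2.imwrite("pics/w20.png",B)
E
```

```text
t 31.3 pos [ 0.5256 -0.0368  0.3592] phi 10.22 ydir [ 0.  0. -1.] F [-0.2  0.6 -1.4] w 1.0 q7 0.21
7.749999999999986
0 [333.74231404 185.22830244]
0.062 [377.31469354 185.26739311]
0.096 [401.20499247 185.28882612]
0.062 -0.07 [376.94315785 188.2676284 ]
0.062 0.07 [377.47426638 182.25076287]
0.096 -0.07 [400.531405   189.92714163]
0.096 0.07 [401.55246352 180.61137151]
```

View pics/w20.png

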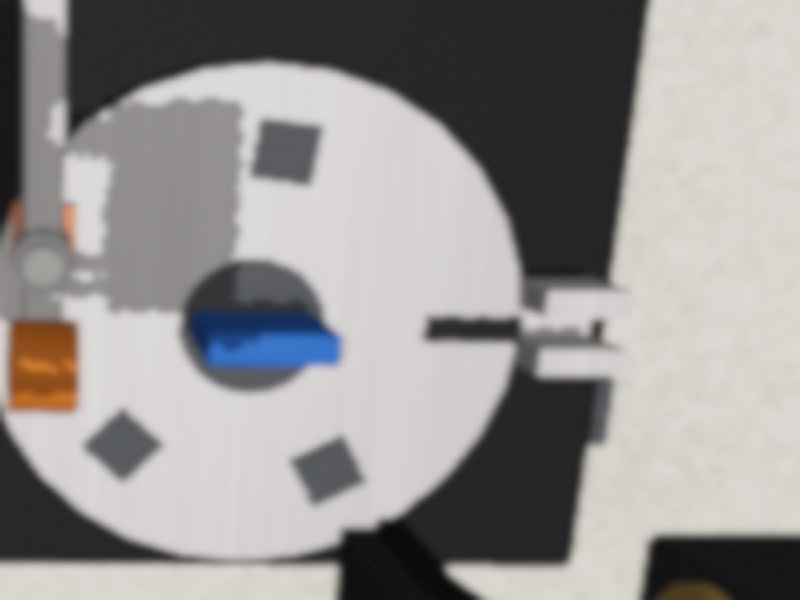

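```bash
python3 -c "
from h import *
show()
from bench import workorder; print(workorder.close_job())"
```

```text
t 31.65 pos [ 0.5254 -0.0368  0.3585] phi 10.22 ydir [-0.001 -0.    -1.   ] F [-0.   0.1 -0. ] w 0.997 q7 0.21
the job is handed in; nothing more can be done
None
```

The job is handed in at 31.7 s of the 61 s allowed. The keyway is in line with the slot, and the probe rests on the copper sample with green showing and no red.

- **Arm raised first:** I lifted the probe arm further, to about 1.24 rad, so the gripper's body would clear the probe tip while turning the carousel.
- **Carousel:** I pinched the blue grip and turned it about 83° clockwise. The last wrist picture puts the keyway within about 0.02 rad of the slot (limit 0.07).
- **Probe:** I lowered the arm by the knob in small steps, watching the tail. I eased the load off before letting go. By shift of the tail in the images the probe was pushed in about 4.9 mm at most, far from the 10 mm limit.
- **After release:** Comparing the tail in the wrist pictures puts the probe at about 4.2 to 4.5 mm pushed in. The green did not change over the next 2 s, so nothing was creeping. This comes from the pictures and not from a joint reading. The green looked somewhat smaller than at the deepest point, so the margin above 3 mm is a bit over 1 mm.
- **Everything else:** The gripper was open, well clear and reading almost no force. By eye in the scene picture taken just after release, the other things on the bench were where they started; I did not measure them.

**Disagreements:** My first image fit put the tester about 2 mm off from where the grips found it. It also put the disc's upper face at 18 mm, while the probe's contact showed about 24 mm. I worked from the contact measurements.

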